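# Meter two piston pins out of the gate feeder

### The arm

A 6-joint arm with a two-finger parallel gripper is mounted at the origin on the work surface. World frame = base frame: x ahead of the robot, y to its left, z up, the work surface at z = 0. Lengths are in mm, angles in rad, forces in N, time in s.
With the tool pointing down it reaches from about 400 to 925 mm from the base axis. Payload 3.4 kg.
Tool frame: the origin (TCP) lies where the fingers leave the gripper's body, on its centre line; the fingertips stand 73 mm ahead of it and the grasp point (between the pads) lies 54 mm ahead of it; z points along the fingers, x is the direction in which the jaws open and shut, and the axes are right-handed (so a half turn about z gives the same grasp; the last joint's range is limited). The gripper opens to 85 mm and grips with 20 to 120 N. Pads are 22 mm wide; open, the fingers measure 114 mm over their backs; the gripper's body (76 mm by 85 mm) begins 54 mm behind the grasp point. The pads swing forward as they close: fully open they stand 13 mm farther back than shut.
Start: joints at [-1.185, 0.307, 1.506, -0, 1.328, -0.073], TCP at [254.63, -515.553, 303.905] pointing down, gripper open.
Joint ranges: [-3.12, 3.12], [-1.05, 2.28], [0.14, 2.33], [-1.42, 4.57], [0.1, 2.73], [-2.68, 2.68]. Speed limits (rad/s): [2.57, 2.57, 3.14, 3.14, 3.14, 3.14].

### API

Orientations are given as a unit quaternion [w, x, y, z].
In Python, from plant import * gives the robot as it stands.
- The arm moves only by the tool send_rows, never from a script. Its argument "commands" is a list that holds one entry, the list of rows, each a list of 7 numbers: the shift along the world's x, y, z in mm, then the turn, a rotation vector about the world's x, y, z in degrees, then the opening, from -1 (shut) to 1 (fully open), so that 0 is half open. A call has 1 to 20 rows; each row is the pose to reach, as a shift and turn from the pose measured when the call began; what a row does not reach only later rows make up. A row lasts 1/8 s, in which the tool goes at most 62.5 mm and 10.7 degrees, less where a joint would pass 70% of its speed; a pose out of reach is approached as far as the arm can. A call with a gripper value outside its range is refused whole. The fingers move at their own pace and stop on an object; "newtons" is the grip in N (left out, the last holds). Time passes only in rows, so rows that repeat a pose let the fingers close. It gives the time, the measured TCP pose, the force and the opening at its end, in the units of the state.
- observe(): the state, without advancing time (a new reading comes with each control period).
- camera(name): name is "side" or "top"; returns a dict with "frame" (384x512x3 uint8, blue, green, red), "camera_matrix" (3x3 intrinsics, pixels), "D" ([k1, k2, p1, p2, k3] as OpenCV has them; the pictures are not rectified), "extrinsics" (4x4, takes a point from camera to world coordinates). Camera axes: x right, y up, looking along -z (the intrinsics and any distortion apply to the point x, -y, -z); pixel columns grow to the right and rows downward; lengths in mm; the calibration is good to about 2 mm. A picture is of the moment at which its call begins. There is no depth.
- close_job(): hands the job in, once; it reports no verdict.
The state is a dict: "t": time; "q": joint angles; "joint_vel": joint speeds; "joint_efforts": joint torques, N m; "ee_pos": TCP position; "orientation": TCP orientation; "contact_force": force on the tool from outside, world axes, zero at the start; "wrist_torque": the same for the moment, N m; "grip_width": finger opening in mm.
Only numpy, scipy, OpenCV 4.12 (cv2) and the standard library are available. Lean on these libraries where they do the work, as an engineer would, in place of code of your own. Each camera call takes 0.05 s, during which the arm holds its last target.

### The job

Slide the empty green tray in front of the blue pin feeder until it stands squarely against the feeder's front, under the mouth of its chute. Then draw the feeder's orange-gripped slide gate partway out until exactly two piston pins have dropped into the tray, and push the gate fully shut again. The other three pins stay in the feeder, and the rest of the bench is left undisturbed.

Things in the scene. Friction and masses are not known exactly. Their poses are not given: they have to be found in the camera images.
- feeder: Blue steel pin feeder (gate hopper) bolted to the bench, 82 mm wide (feet 142), 152 deep, open on top; walls 155 mm high, flared behind to 200. Origin: on the bench, middle of its front face; x runs back into it, y to its left, z up. Five pins lie in a row on the slide gate that is its floor; the gate draws out of the front, so the floor opens from the rear, and the rearmost pin drops first.
- mouth (a point): Middle of the feeder's steel chute lip, in front of and below the gate, 18 mm before the feeder's front face; the lip's underside is 49 mm above the bench. A dropped pin lands on the chute, rolls forward and falls off here. Axes as the feeder's.
- gate (a joint): The feeder's slide gate, in metres: 0 fully shut (a stop), growing as it is drawn out along the feeder's -x (sloping 4 degrees down to the front), up to 0.14. Friction about 3 N plus the drag of the pins; it stays where it is left. The first pin (pin1) drops at about 0.032, the second (pin2) at about 0.05, the third at about 0.075.
- gate_grip (a point): Centre of the gate's orange grip, an upright bar 60 mm wide (feeder y), 10 thick (feeder x), 40 high, on the gate's front end. Shut, it is 58 mm before the feeder's front face and 124 mm above the bench, with 53 mm free between bar and front face. The gate plate is 74 mm wide, its upper face 16 mm below this point; the front plate behind it is 156 mm high.
- tray_center (a point): Open green tray, 130 mm (its x) by 150 (its y), 40 high, walls 4, up to 1 kg; the point is its centre, 20 mm above the bench. It starts left or right of the space before the feeder. Home: its rear (+x) wall touches the feeder's front face, centred, so the centre is 65 mm before that face (feeder x -0.065, y 0) and the chute lip overhangs its rear wall.
- bolt_bin: Bystander: blue bin of bolts, 110 x 150 x 60 mm, on the other side of the feeder from the tray. Origin under its centre.
- piston0: Bystander: aluminium piston, 79 mm across, 72 mm high. Origin under its centre.
- piston1: Bystander: a second such piston.
- oil_bottle: Bystander: white bottle with red cap, 60 mm across, 170 mm high. Origin under its centre.
- spray_can: Bystander: yellow and steel can, 58 mm across, 190 mm high. Origin under its centre.
- spanner: Bystander: steel spanner lying on the bench, 190 mm long along its x.
- screwdriver: Bystander: red-handled screwdriver lying on the bench, 200 mm long along its x.
- pin1_center (a point): Hollow steel piston pin, 28 mm across, 70 long, about 0.24 kg; the point is its centre. It starts lying along the feeder's y on the gate in the feeder: rearmost, first to drop.
- pin2_center (a point): Hollow steel piston pin, 28 mm across, 70 long, about 0.24 kg; the point is its centre. It starts lying along the feeder's y on the gate in the feeder: second from the rear, second to drop.
- pin3_center (a point): Hollow steel piston pin, 28 mm across, 70 long, about 0.24 kg; the point is its centre. It starts lying along the feeder's y on the gate in the feeder: the middle one; it must stay in.
- pin4_center (a point): Hollow steel piston pin, 28 mm across, 70 long, about 0.24 kg; the point is its centre. It starts lying along the feeder's y on the gate in the feeder: second from the front; it must stay in.
- pin5_center (a point): Hollow steel piston pin, 28 mm across, 70 long, about 0.24 kg; the point is its centre. It starts lying along the feeder's y on the gate in the feeder: the foremost; it must stay in.
There are look-alikes about, which are no part of the job. What is shaped like the part that bears pin2_center but pink is not meant. Leave any turquoise look-alike of the part that bears pin1_center alone.

How it is judged (in metres and radians):
On the way, in this order (a step that is already met when the one before it is completed fails the run):
1. the tray stands against the feeder's front under the mouth (within 10 mm), the gate not yet drawn (under 15 mm), all pins still in (x of tray_center in the frame of feeder between -0.075 and -0.05 m and y of tray_center in the frame of feeder between -0.03 and 0.03 m and angle between the x axis of tray_center and the x axis of feeder, either way round below 0.2 rad and angle between tray_center's own z axis and vertical below 0.05 rad and value of joint gate below 0.015 m and z of pin1_center in the frame of feeder between 0.105 and 0.15 m and x of pin1_center in the frame of feeder between 0 and 0.15 m and z of pin2_center in the frame of feeder between 0.105 and 0.15 m and x of pin2_center in the frame of feeder between 0 and 0.15 m), for 0.2 s.
2. with the gate drawn partway out (over 30 mm), two pins have come down into the tray (value of joint gate above 0.03 m and x of pin1_center in the frame of tray_center between -0.065 and 0.065 m and y of pin1_center in the frame of tray_center between -0.075 and 0.075 m and z of pin1_center in the frame of tray_center between -0.02 and 0.03 m and x of pin2_center in the frame of tray_center between -0.065 and 0.065 m and y of pin2_center in the frame of tray_center between -0.075 and 0.075 m and z of pin2_center in the frame of tray_center between -0.02 and 0.03 m), for 0.2 s.
At the end, for the whole second after the job is handed in: Pins 1 and 2 lie in the tray, pins 3, 4 and 5 are still on the gate in the feeder, the gate is shut to within 4 mm, and the tray still stands under the mouth (centre within 20 mm of home front to back, 30 mm sideways, turned less than 0.2 rad), at rest (x of tray_center in the frame of feeder between -0.085 and -0.05 m and y of tray_center in the frame of feeder between -0.03 and 0.03 m and angle between the x axis of tray_center and the x axis of feeder, either way round below 0.2 rad and angle between tray_center's own z axis and vertical below 0.05 rad and x of pin1_center in the frame of tray_center between -0.065 and 0.065 m and y of pin1_center in the frame of tray_center between -0.075 and 0.075 m and z of pin1_center in the frame of tray_center between -0.02 and 0.03 m and x of pin2_center in the frame of tray_center between -0.065 and 0.065 m and y of pin2_center in the frame of tray_center between -0.075 and 0.075 m and z of pin2_center in the frame of tray_center between -0.02 and 0.03 m and z of pin3_center in the frame of feeder between 0.105 and 0.15 m and x of pin3_center in the frame of feeder between 0 and 0.15 m and z of pin4_center in the frame of feeder between 0.105 and 0.15 m and x of pin4_center in the frame of feeder between 0 and 0.15 m and z of pin5_center in the frame of feeder between 0.105 and 0.15 m and x of pin5_center in the frame of feeder between 0 and 0.15 m and value of joint gate below 0.004 m and linear speed of tray below 0.01 m/s); the robot touches nothing.
It fails at once if a third pin leaves the feeder (z of any of pin3_center, pin4_center, pin5_center in the frame of feeder below 0.1 m).
It fails at once if a bystander is shifted by more than 30 mm (distance of any of bolt_bin, piston0, piston1, oil_bottle, spray_can, spanner, screwdriver from where it was at the start of the episode above 0.03 m).
It fails at once if a standing bystander is tipped (angle between any of bolt_bin, piston0, piston1, oil_bottle, spray_can's own z axis and vertical above 0.4 rad).
It also fails if it takes over 72 s, if anything falls off the work surface, if the arm or the gripper's body presses on something with over 40 N, if the wrist force passes 120 N, or if a joint passes its speed limit or range.

## Working session

There is one attempt and no reset: what is moved stays moved. The work goes in short steps, Python scripts to look and compute and a tool call to move; the robot and the scene stay as the last step left them, time stands still between calls to the robot, and variables do not carry over. Pictures are saved under pics/ and viewed, and the job is handed in when it is done.

Besides the shell and the picture viewer there is one more tool, called after ">>>" as name([rows], argument=value, ...), one row to a line, values as JSON. send_rows: Moves the arm, as the interface text tells. Its arguments: {"type":"object","properties":{"commands":{"type":"array"},"newtons":{"type":"number"}},"required":["commands"]}

```bash
mkdir -p pics; ls; python3 - <<'E'
from plant import *
import cv2
print(observe())
for n in("top","side"):
    c=camera(n); cv2.imwrite(f"pics/{n}0.png",c["frame"]); print(n,c["camera_matrix"],c["D"],c["extrinsics"])
E
```

```text
pics
{'t': 0.0, 'q': array([-1.18547475e+00,  3.07580231e-01,  1.50769254e+00,  1.84800654e-05,
        1.32839844e+00, -7.34871514e-02]), 'joint_vel': array([ 9.22267422e-04, -2.82627431e-04,  2.11028399e-04, -2.64039069e-03,
        1.82571270e-06,  1.78457066e-04]), 'joint_efforts': array([ 2.50611320e-04, -4.57548559e+01, -2.51919687e+01, -4.89081813e-04,
        1.32819044e-02,  3.30736577e-05]), 'ee_pos': array([ 254.43546859, -515.02091261,  302.96952417]), 'orientation': array([-6.19097806e-04,  8.49374711e-01, -5.27789276e-01, -8.34803157e-04]), 'contact_force': array([-0.42429124, -0.05515836,  0.50086454]), 'wrist_torque': array([ 0.04551474, -0.04594412, -0.0388862 ]), 'grip_width': 85.44239587422031}
top [[364.65040558   0.         253.51821097]
 [  0.         364.65040558 196.13947322]
 [  0.           0.           1.        ]] [-0.09472393  0.          0.          0.          0.        ] [[ 4.09051499e-03  9.98245033e-01 -5.90772510e-02  5.26955652e+02]
 [-9.99990106e-01  3.98008343e-03 -1.98682235e-03  3.58810737e+01]
 [-1.74820316e-03  5.90847936e-02  9.98251437e-01  1.05303022e+03]
 [ 0.00000000e+00  0.00000000e+00  0.00000000e+00  1.00000000e+00]]
side [[409.47144306   0.         262.7803549 ]
 [  0.         409.47144306 194.15586458]
 [  0.           0.           1.        ]] [-0.00752252  0.          0.          0.          0.        ] [[-9.54908296e-01  1.80203539e-01 -2.35959384e-01  2.68813694e+02]
 [-2.96891732e-01 -5.85808854e-01  7.54110924e-01  9.70295314e+02]
 [-2.33363861e-03  7.90161167e-01  6.12894676e-01  8.66955744e+02]
 [ 0.00000000e+00  0.00000000e+00  0.00000000e+00  1.00000000e+00]]
```

View pics/top0.png

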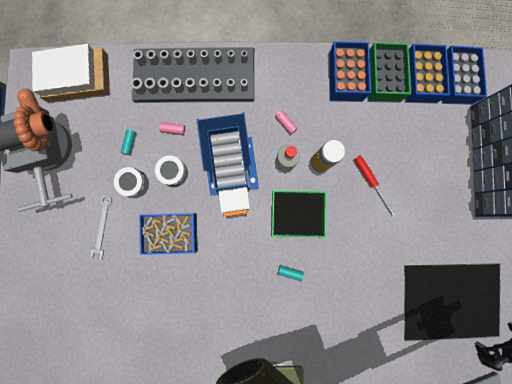

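View pics/side0.png

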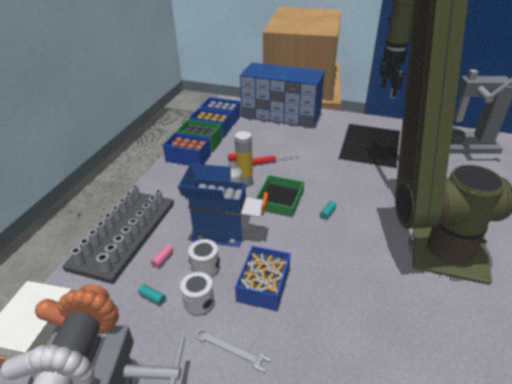

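```bash
cat > h.py <<'E'
from plant import *
import cv2, numpy as np
def ray(c,px):
    px=np.array(px,float).reshape(-1,1,2)
    u=cv2.undistortPoints(px,c["camera_matrix"],np.array(c["D"])).reshape(-1,2)
    d=np.c_[u[:,0],-u[:,1],-np.ones(len(u))]
    E=np.array(c["extrinsics"]); return E[:3,3],d@E[:3,:3].T
def onz(c,px,z):
    o,d=ray(c,px); z=np.asarray(z,float); return o+d*((z-o[2])/d[:,2])[:,None]
def proj(c,P):
    E=np.array(c["extrinsics"]); P=np.atleast_2d(np.asarray(P,float)); q=(P-E[:3,3])@E[:3,:3]
    q=q*[1,-1,-1]
    return cv2.projectPoints(q,np.zeros(3),np.zeros(3),c["camera_matrix"],np.array(c["D"]))[0].reshape(-1,2)
def crop(c,x0,y0,x1,y1,s,name):
    cv2.imwrite(name,cv2.resize(c["frame"][y0:y1,x0:x1],None,fx=s,fy=s,interpolation=cv2.INTER_CUBIC))
E
python3 - <<'E'
from h import *
t=camera("top"); s=camera("side")
crop(t,185,100,335,245,5,"pics/tc.png"); crop(s,160,150,320,260,5,"pics/sc.png")
hsv=cv2.cvtColor(t["frame"],cv2.COLOR_BGR2HSV)
g=cv2.inRange(hsv,(45,120,60),(75,255,255)); g[:150]=0
cs,_=cv2.findContours(g,0,2); k=max(cs,key=cv2.contourArea)
hull=cv2.convexHull(k); r=cv2.minAreaRect(hull); b=cv2.boxPoints(r); print(r,b); print(onz(t,b,40)); 
print(onz(t,[r[0]],40))
o=cv2.inRange(hsv,(5,150,120),(18,255,255)); o[:180]=0;o[230:]=0;o[:,:210]=0;o[:,260:]=0
cs,_=cv2.findContours(o,0,2)
for k in cs: print('or',cv2.minAreaRect(k),cv2.boxPoints(cv2.minAreaRect(k)).tolist())
E
```

```text
((298.4999694824219, 213.49998474121094), (52.99999237060547, 44.99999237060547), -0.0) [[271.99997 235.99998]
 [271.99997 190.99998]
 [324.99997 190.99998]
 [324.99997 235.99998]]
[[ 476.56104913  -13.7233848    40.        ]
 [ 601.45511476  -13.52942709   40.        ]
 [ 602.09195374 -161.80725545   40.        ]
 [ 476.79724374 -161.08928639   40.        ]]
[[539.07464844 -87.3101234   40.        ]]
or ((235.01998901367188, 212.63998413085938), (3.535533905029297, 22.485998153686523), 81.8698959350586) [[223.63998413085938, 212.47998046875], [245.89999389648438, 209.29998779296875], [246.39999389648438, 212.79998779296875], [224.13998413085938, 215.97998046875]]
```

View pics/tc.png

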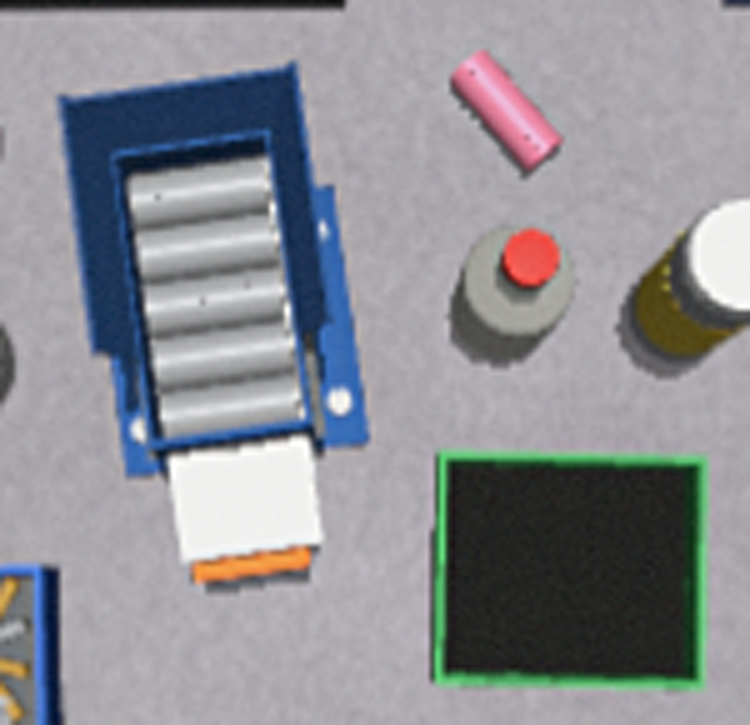

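View pics/sc.png

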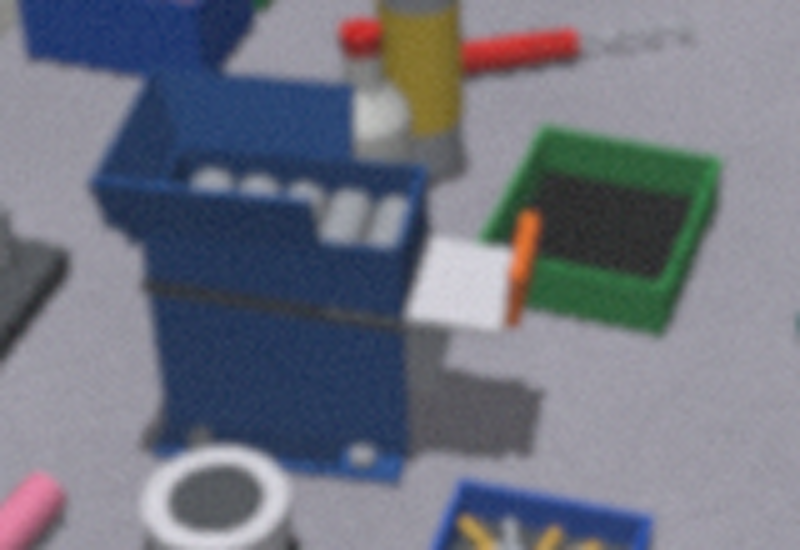

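```bash
python3 - <<'E'
from h import *
t=camera("top"); s=camera("side")
f=lambda p:[[a/5+185-.4,b/5+100-.4] for a,b in p]
g=lambda p:[[a/5+160-.4,b/5+150-.4] for a,b in p]
P=onz(t,f([(193,572),(312,556)]),144); print('grip top L,R',P.round(1),P.mean(0)); 
print('dir',np.degrees(np.arctan2(*(P[0]-P[1])[[0,1]])))
P=onz(t,f([(128,476),(368,440)]),6); print('feet',P.round(1),P.mean(0),np.degrees(np.arctan2(*(P[0]-P[1])[[0,1]])))
P=onz(t,f([(158,450),(322,428)]),156); print('front top',P.round(1),P.mean(0),np.degrees(np.arctan2(*(P[0]-P[1])[[0,1]])))
P=onz(t,f([(60,98),(296,64)]),200); print('rear top',P.round(1),P.mean(0),np.degrees(np.arctan2(*(P[0]-P[1])[[0,1]])))
P=onz(s,g([(530,212),(513,322)]),[144,104]); print('side grip',P.round(1))
P=onz(s,g([(402,248),(428,165)]),156); print('side front top',P.round(1),np.degrees(np.arctan2(*(P[0]-P[1])[[0,1]])))
P=onz(s,g([(720,157),(545,126),(660,330)]),40); print('tray',P.round(1))
# bystanders
P=onz(t,f([(55,568)]),60);print('bin corner',P)
for n,p,z in(("bottle",(532,257),170),("spray",(750,250),190)):print(n,onz(t,f([p]),z))
print('pistons',onz(t,[(170,170),(130,182)],72), onz(t,[(290,272)],14))
print('bin',onz(t,[(140,215),(196,214),(196,253),(140,254)],60))
E
```

```text
grip top L,R [[535.9 113.1 144. ]
 [544.1  53.8 144. ]] [539.97370675  83.43057176 144.        ]
dir -7.909099695116535
feet [[592.3 162.8   6. ]
 [613.6  24.6   6. ]] [602.95119662  93.68960379   6.        ] -8.770951703712228
front top [[595.9 129.9 156. ]
 [607.1  48.9 156. ]] [601.45460211  89.4178879  156.        ] -7.874834867336058
rear top [[761.1 174.3 200. ]
 [777.7  61.6 200. ]] [769.37986368 117.97815148 200.        ] -8.376672553879978
side grip [[542.4  68.6 144. ]
 [536.6 120.5 104. ]]
side front top [[596.4 136.1 156. ]
 [608.4  57.8 156. ]] -8.674029373134072
tray [[ 475.  -158.9   40. ]
 [ 600.6 -159.    40. ]
 [ 470.1   29.8   40. ]]
bin corner [[538.46596112 195.68606317  60.        ]]
bottle [[690.335607   -53.71431022 170.        ]]
spray [[ 690.84817102 -156.80156991  190.        ]]
pistons [[655.40118383 265.519409    72.        ]
 [622.38826609 375.65521486  72.        ]] [[373.53757305 -66.30009761  14.        ]]
bin [[532.57044358 349.53670437  60.        ]
 [536.29100617 194.56308251  60.        ]
 [430.37218133 193.46989159  60.        ]
 [425.89118366 347.81645341  60.        ]]
```

>>> send_rows([
  [[60, 110, -20, 0, 0, 16, 0], [110, 220, -50, 0, 0, 32, 0], [160, 320, -80, 0, 0, 48, 0], [222, 428, -100, 0, 0, 63.7, 0], [222, 428, -100, 0, 0, 63.7, 0], [222, 428, -100, 0, 0, 63.7, 0], [222, 428, -100, 0, 0, 63.7, 0], [222, 428, -100, 0, 0, 63.7, 0], [222, 428, -100, 0, 0, 63.7, 0], [222, 428, -100, 0, 0, 63.7, 0], [222, 428, -100, 0, 0, 63.7, 0], [222, 428, -100, 0, 0, 63.7, 0]],
])

```text
t: 1.8
ee_pos: [476.3, -88.6, 203.9]
orientation: [0.0, 1.0, -0.001, -0.0]
contact_force: [-0.1, 0.1, 0.1]
grip_width: 42.8
```

```bash
python3 - <<'E'
from h import *
t=camera("top"); s=camera("side");o=observe();print(o["t"],o["ee_pos"],o["orientation"],o["contact_force"],o["grip_width"])
crop(t,180,150,340,300,5,"pics/tc1.png"); crop(s,200,110,360,230,5,"pics/sc1.png")
E
```

```text
1.9 [476.32630933 -88.35380597 203.83087922] [ 5.61122757e-05  9.99999450e-01 -1.03810827e-03 -1.35591401e-04] [-0.35587522  0.17590893  0.36126945] 42.85953676403691
```

View pics/sc1.png

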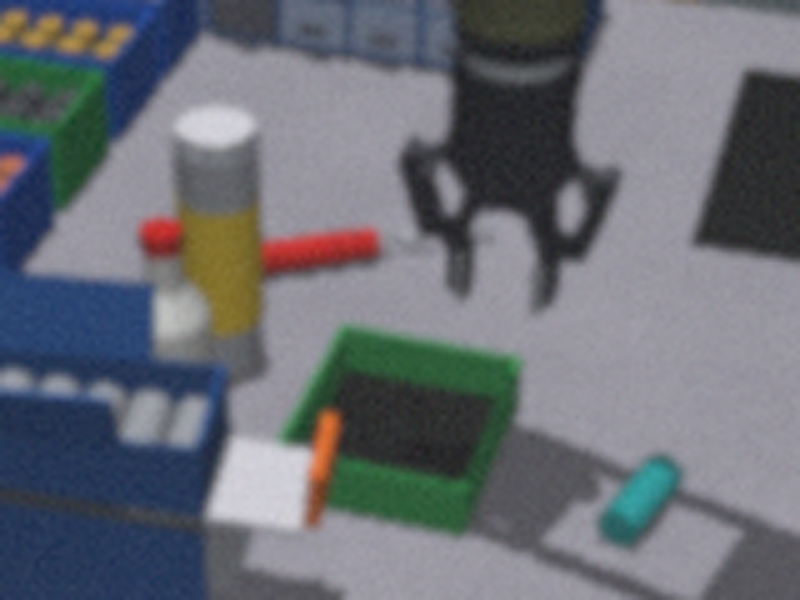

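View pics/tc1.png

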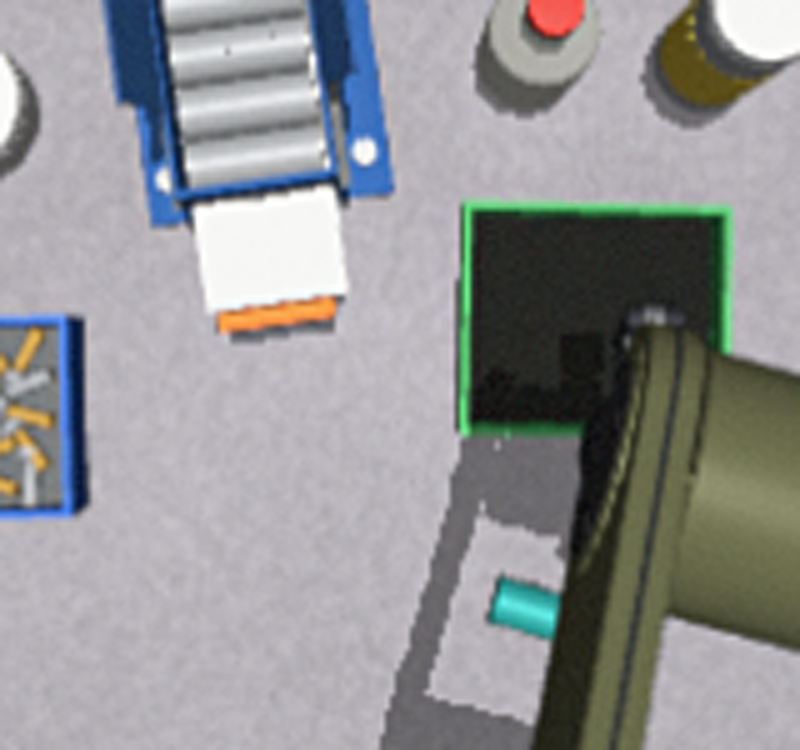

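The tray sits below the open fingers, clear of the gate. I'll descend and pinch its front wall.

>>> send_rows([
  [[0, 1, -40, 0, 0, 0, 0], [0, 1, -80, 0, 0, 0, 0], [0, 1, -100, 0, 0, 0, 0], [0, 1, -115, 0, 0, 0, 0], [0, 1, -115, 0, 0, 0, 0], [0, 1, -115, 0, 0, 0, 0], [0, 1, -115, 0, 0, 0, -1], [0, 1, -115, 0, 0, 0, -1], [0, 1, -115, 0, 0, 0, -1], [0, 1, -115, 0, 0, 0, -1], [0, 1, -115, 0, 0, 0, -1], [0, 1, -115, 0, 0, 0, -1]],
], newtons=40)

```text
t: 3.4
ee_pos: [476.6, -87.6, 89.5]
orientation: [0.0, 1.0, -0.001, 0.0]
contact_force: [-0.7, -1.6, 6.8]
grip_width: 3.2
```

```bash
python3 - <<'E'
from h import *
t=camera("top"); s=camera("side");o=observe();print(o["t"],o["ee_pos"],o["orientation"],o["contact_force"],o["grip_width"])
crop(t,180,150,340,300,5,"pics/tc2.png"); crop(s,200,110,360,230,5,"pics/sc2.png")
E
```

```text
3.5 [476.60235316 -87.60520837  89.53758444] [ 3.01106707e-04  9.99999122e-01 -1.21833957e-03  4.25787893e-04] [-0.5491971  -1.0469949   6.54257202] 3.3961982381179827
```

View pics/sc2.png

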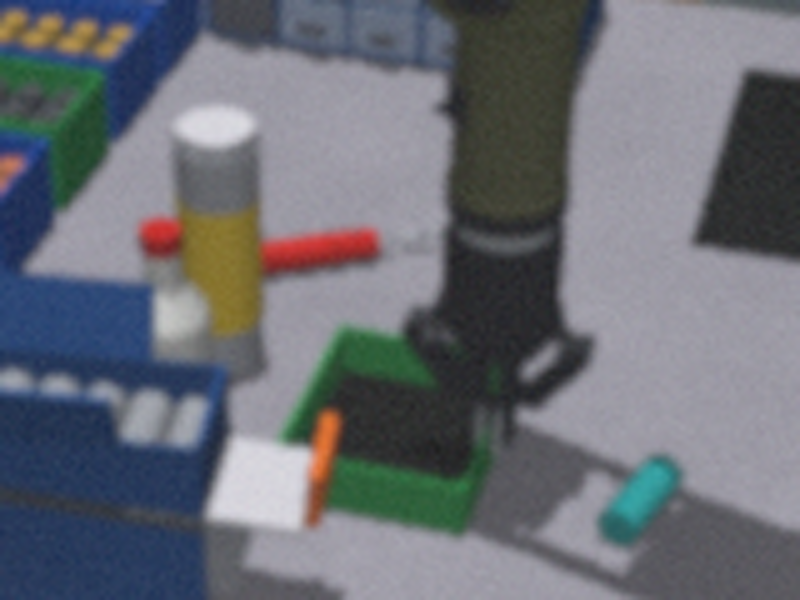

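>>> send_rows([
  [[-8, 0, 1, 0, 0, 2, -1], [-16, 10, 1.5, 0, 0, 4, -1], [-18, 24, 1.5, 0, 0, 6, -1], [-18, 38, 1.5, 0, 0, 8.4, -1], [-18, 52, 1.5, 0, 0, 8.4, -1], [-18, 66, 1.5, 0, 0, 8.4, -1], [-18, 80, 1.5, 0, 0, 8.4, -1], [-18, 94, 1.5, 0, 0, 8.4, -1], [-18, 108, 1.5, 0, 0, 8.4, -1], [-18, 122, 1.5, 0, 0, 8.4, -1], [-18, 136, 1.5, 0, 0, 8.4, -1], [-18, 148, 1.5, 0, 0, 8.4, -1], [-18, 155, 1.5, 0, 0, 8.4, -1], [-18, 158, 1.5, 0, 0, 8.4, -1], [-18, 158, 1.5, 0, 0, 8.4, -1], [-18, 158, 1.5, 0, 0, 8.4, -1]],
], newtons=70)

```text
t: 5.5
ee_pos: [458.6, 70.2, 91.0]
orientation: [0.0, 0.997, 0.072, 0.0]
contact_force: [-0.5, -0.2, -7.0]
grip_width: 2.5
```

```bash
python3 - <<'E'
from h import *
t=camera("top"); s=camera("side");o=observe();print(o["t"],o["ee_pos"],o["orientation"],o["contact_force"],o["grip_width"])
crop(t,160,120,320,270,5,"pics/tc3.png"); crop(s,160,130,320,250,5,"pics/sc3.png")
E
```

```text
5.6 [458.63586654  70.1124769   91.03518629] [2.75276985e-04 9.97424128e-01 7.17275381e-02 4.39309193e-04] [ 0.7981115   0.39016711 -6.49475209] 2.5530578641433666
```

View pics/sc3.png

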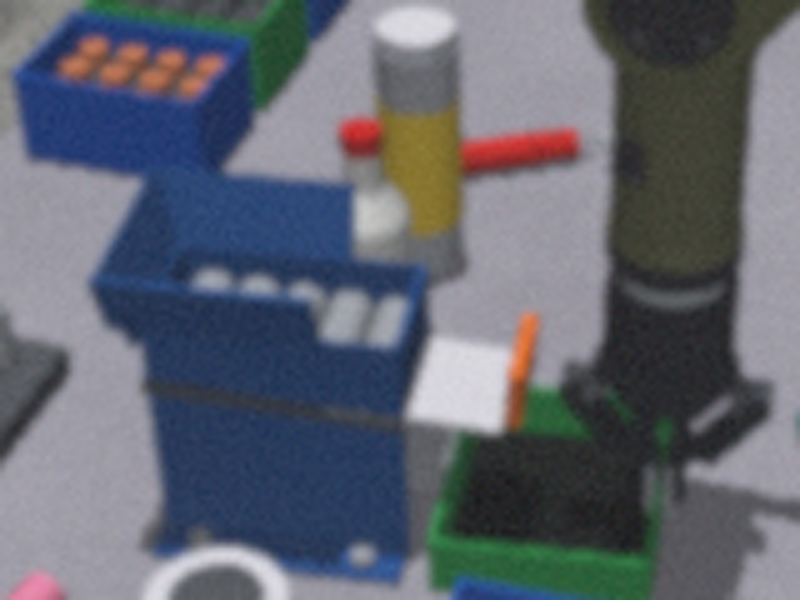

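View pics/tc3.png

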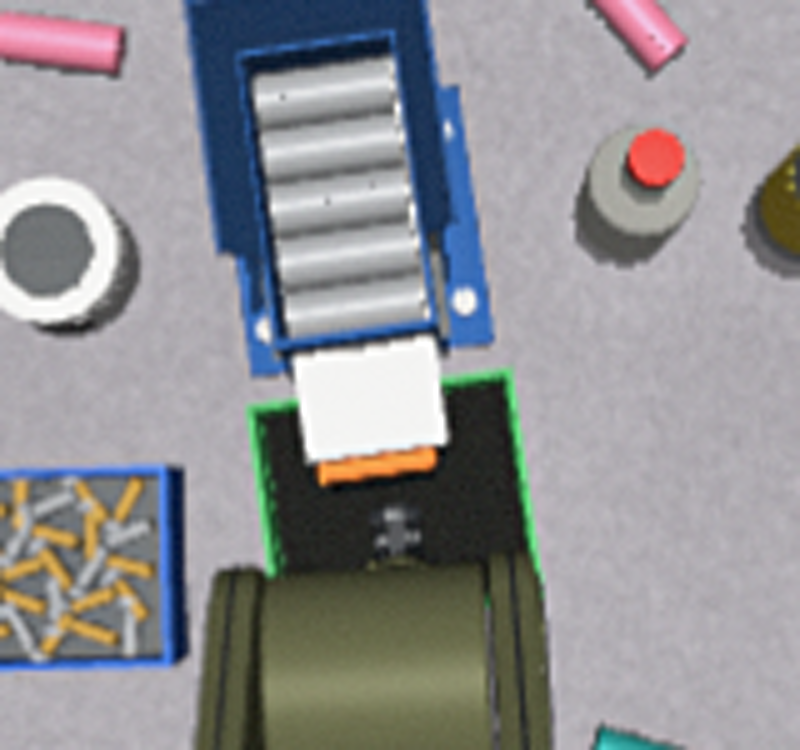

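```bash
python3 - <<'E'
from h import *
t=camera("top")
f=lambda p:[[a/5+160-.4,b/5+120-.4] for a,b in p]
P=onz(t,f([(249,408),(513,371)]),40);print('tray rear',P.round(1),P.mean(0),np.degrees(np.arctan2(*(P[0]-P[1])[[0,1]])))
Q=onz(t,f([(253,376),(493,343)]),6);print('feet',Q.round(1),Q.mean(0),np.degrees(np.arctan2(*(Q[0]-Q[1])[[0,1]])))
a=np.radians(8.4);R=np.array([[np.cos(a),np.sin(a)],[-np.sin(a),np.cos(a)]])
for O in(Q.mean(0)[:2],np.array([600.5,91.5])):print((P.mean(0)[:2]-O)@R.T)
E
```

```text
tray rear [[572.3 160.7  40. ]
 [593.5  13.8  40. ]] [582.91352071  87.23472021  40.        ] -8.219967579355382
feet [[592.3 162.8   6. ]
 [611.9  24.6   6. ]] [602.08434746  93.68676303   6.        ] -8.067372731705028
[-19.90770247  -3.58229502]
[-18.02090239  -1.65043713]
```

>>> send_rows([
  [[4, 2, 0, 0, 0, 0, -1], [8, 3, 0, 0, 0, 0, -1], [12, 4, 0, 0, 0, 0, -1], [15, 4.5, 0, 0, 0, 0, -1], [16, 4.5, 0, 0, 0, 0, -1], [16, 4.5, 0, 0, 0, 0, -1]],
])

```text
t: 6.4
ee_pos: [474.7, 74.6, 91.0]
orientation: [0.0, 0.997, 0.072, 0.0]
contact_force: [-0.1, 0.5, -6.2]
grip_width: 2.5
```

>>> send_rows([
  [[1, 0.1, 0, 0, 0, 0, -1], [2, 0.3, 0, 0, 0, 0, -1], [2, 0.3, 0, 0, 0, 0, -1]],
])

```text
t: 6.78
ee_pos: [475.9, 74.8, 90.9]
orientation: [0.0, 0.997, 0.072, -0.0]
contact_force: [-2.9, -0.5, -5.3]
grip_width: 2.4
```

>>> send_rows([
  [[1, 0.1, 0, 0, 0, 0, -1], [2, 0.3, 0, 0, 0, 0, -1], [2, 0.3, 0, 0, 0, 0, -1]],
])

```text
t: 7.15
ee_pos: [476.5, 75.0, 90.7]
orientation: [0.0, 0.997, 0.072, -0.002]
contact_force: [-4.4, -0.4, -3.1]
grip_width: 2.7
```

```bash
python3 - <<'E'
from h import *
t=camera("top"); s=camera("side");o=observe();print(o["t"],o["ee_pos"],o["orientation"],o["contact_force"],o["grip_width"])
crop(t,160,120,320,270,5,"pics/tc4.png"); crop(s,160,130,320,250,5,"pics/sc4.png")
E
```

```text
7.25 [476.53690874  75.00347253  90.72250834] [ 3.67496536e-04  9.97416576e-01  7.18145069e-02 -1.64810061e-03] [-5.2293507  -1.01301535 -3.556039  ] 2.8069284078576877
```

View pics/tc4.png

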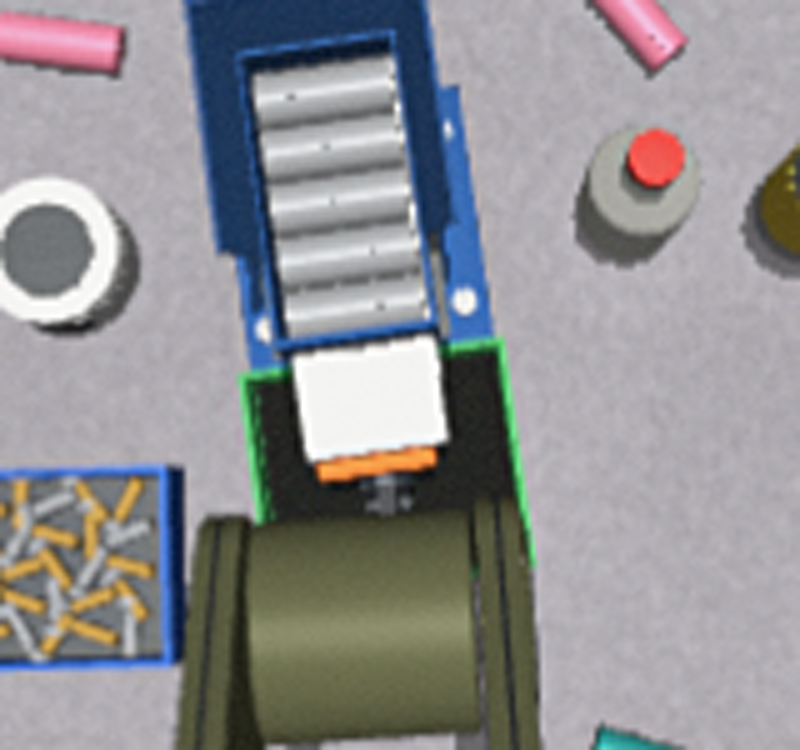

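View pics/sc4.png

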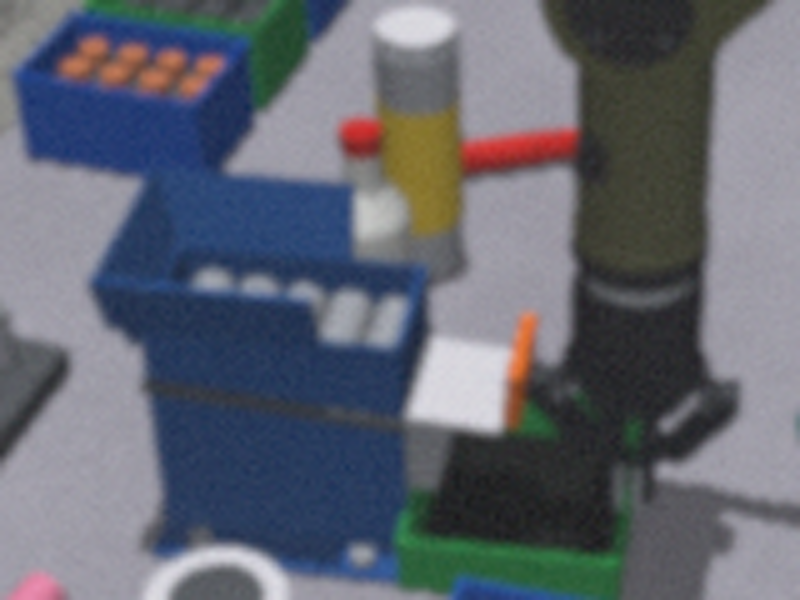

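>>> send_rows([
  [[0, 0, 0, 0, 0, 0, -0.75], [0, 0, 0, 0, 0, 0, -0.75], [0, 0, 0, 0, 0, 0, -0.75], [-0.5, 0, 0, 0, 0, 0, -0.75], [-0.5, 0, 10, 0, 0, 0, -0.75], [-0.5, 0, 25, 0, 0, 0, -0.75], [-0.5, 0, 40, 0, 0, 0, -0.75], [-20, -3, 70, 0, 0, 0, -0.75], [-80, -12, 100, 0, 0, 0, -0.5], [-80, -12, 100, 0, 0, 0, -0.5], [-80, -12, 100, 0, 0, 0, -0.5]],
])

```text
t: 8.62
ee_pos: [398.3, 63.1, 192.2]
orientation: [0.0, 0.997, 0.072, 0.001]
contact_force: [-0.3, -0.3, 0.0]
grip_width: 21.4
```

```bash
python3 - <<'E'
from h import *
t=camera("top"); s=camera("side");o=observe();print(o["t"],o["ee_pos"],o["orientation"],o["contact_force"],o["grip_width"])
crop(t,160,120,320,270,5,"pics/tc5.png"); crop(s,160,130,320,250,5,"pics/sc5.png")
E
```

```text
8.725 [398.73545669  63.13513637 191.29716454] [3.82661849e-04 9.97418651e-01 7.18041865e-02 2.17884940e-04] [ 0.66220604 -0.12054227 -0.56986579] 21.392455140646266
```

View pics/tc5.png

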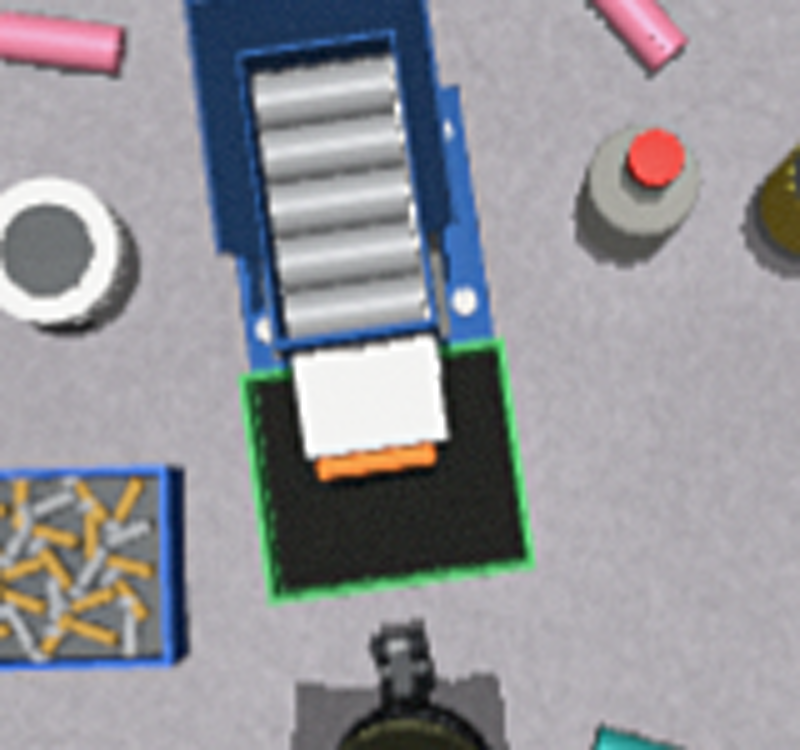

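View pics/sc5.png

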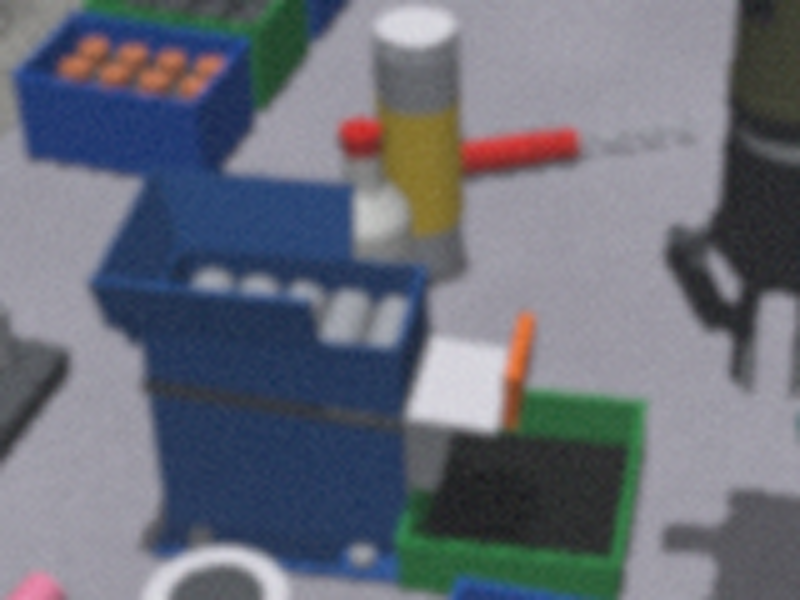

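```bash
cat >> h.py <<'E'
def orange(c,box):
    hsv=cv2.cvtColor(c["frame"],cv2.COLOR_BGR2HSV); o=cv2.inRange(hsv,(5,140,110),(18,255,255))
    m=np.zeros_like(o);x0,y0,x1,y1=box;m[y0:y1,x0:x1]=o[y0:y1,x0:x1]
    cs,_=cv2.findContours(m,0,2);k=max(cs,key=cv2.contourArea);M=cv2.moments(m,True)
    return (M['m10']/M['m00'],M['m01']/M['m00']),cv2.minAreaRect(k),M['m00']
E
python3 - <<'E'
from h import *
t=camera("top"); s=camera("side")
a=orange(t,(215,200,255,225));b=orange(s,(250,180,280,225));print(a,b)
print(onz(t,[a[0]],144),onz(s,[b[0]],124))
print('pred',proj(t,[[545,85,144]]),proj(s,[[545,85,124]]))
E
```

```text
((234.62105263157895, 211.8421052631579), ((234.5499725341797, 211.84999084472656), (3.8183767795562744, 23.4759464263916), 81.8698959350586), 95.0) ((263.2608695652174, 202.7173913043478), ((263.01348876953125, 203.4188995361328), (2.46598482131958, 21.207469940185547), 9.462322235107422), 46.0)
[[541.36277577  84.62505803 144.        ]] [[541.56613168  94.20166593 124.        ]]
pred [[234.48057439 210.38163147]] [[263.06917652 200.59058611]]
```

>>> send_rows([
  [[0, 0, 60, 0, 0, 0, -0.3], [50, 8, 70, 0, 0, 0, -0.3], [100, 15, 70, 0, 0, 0, -0.3], [144, 22, 70, 0, 0, 0, -0.3], [144, 22, 70, 0, 0, 0, -0.3], [144, 22, 70, 0, 0, 0, -0.3], [144, 22, 60, 0, 0, 0, -0.3]],
])

```text
t: 9.7
ee_pos: [541.5, 85.1, 250.4]
orientation: [0.0, 0.997, 0.072, -0.001]
contact_force: [-0.9, -0.2, 0.2]
grip_width: 29.6
```

```bash
python3 - <<'E'
from h import *
t=camera("top"); s=camera("side");o=observe();print(o["t"],o["ee_pos"],o["orientation"],o["contact_force"],o["grip_width"])
crop(t,160,120,320,270,5,"pics/tc6.png"); crop(s,160,110,320,230,5,"pics/sc6.png")
E
```

```text
9.8 [540.24828038  84.93424233 249.17791236] [ 3.72233319e-04  9.97415251e-01  7.17987166e-02 -2.76106449e-03] [ 0.11298275 -0.11108747 -0.64867728] 29.753381763184922
```

View pics/sc6.png

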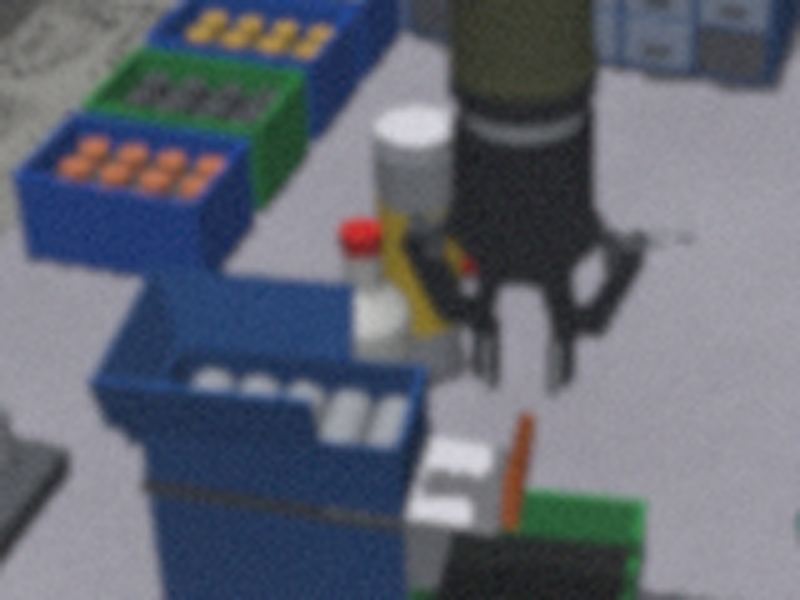

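>>> send_rows([
  [[2, 0, -15, 0, 0, 0, -0.3], [2, 0, -30, 0, 0, 0, -0.3], [2, 0, -42, 0, 0, 0, -0.3], [2, 0, -52, 0, 0, 0, -0.3], [2, 0, -54, 0, 0, 0, -0.3], [2, 0, -54, 0, 0, 0, -0.3]],
])

```text
t: 10.55
ee_pos: [542.4, 84.9, 195.1]
orientation: [0.0, 0.997, 0.072, -0.003]
contact_force: [1.0, 0.2, -0.7]
grip_width: 30.1
```

```bash
python3 - <<'E'
from h import *
t=camera("top"); s=camera("side");o=observe();print(o["t"],o["ee_pos"],o["orientation"],o["contact_force"],o["grip_width"])
crop(s,160,110,320,230,5,"pics/sc7.png")
E
```

```text
10.65 [542.62748099  84.97011688 195.59023048] [ 3.71700617e-04  9.97415451e-01  7.18132144e-02 -2.26770230e-03] [-0.34788156 -0.28520293 -0.89333372] 29.892553270268756
```

View pics/sc7.png

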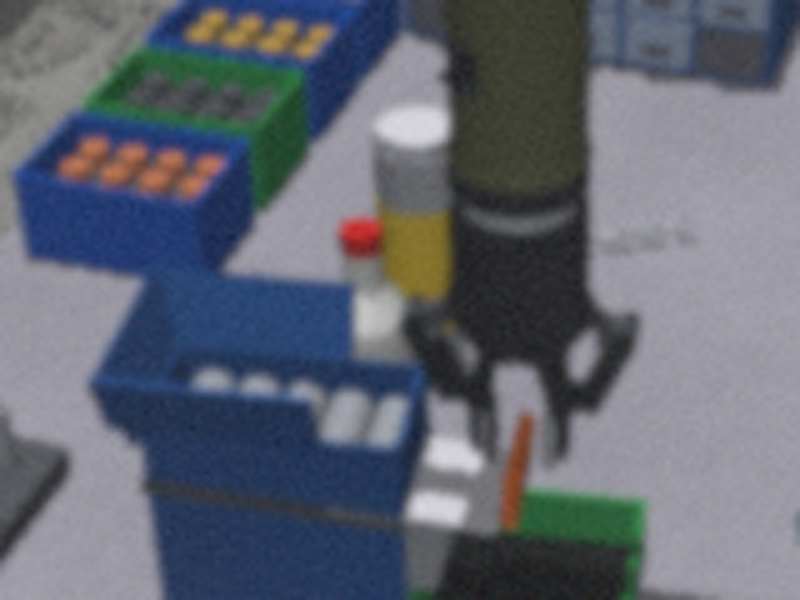

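>>> send_rows([
  [[0, 0, 0, 0, 0, 0, -1], [0, 0, 0, 0, 0, 0, -1], [0, 0, 0, 0, 0, 0, -1], [0, 0, 0, 0, 0, 0, -1], [0, 0, 0, 0, 0, 0, -1], [0, 0, 0, 0, 0, 0, -1]],
], newtons=40)

```text
t: 11.4
ee_pos: [543.0, 85.0, 196.2]
orientation: [0.0, 0.997, 0.072, -0.002]
contact_force: [-1.8, 0.5, 5.7]
grip_width: 8.7
```

```bash
python3 - <<'E'
from h import *
t=camera("top"); s=camera("side");o=observe();print(o["t"],o["ee_pos"],o["orientation"],o["contact_force"],o["grip_width"])
crop(s,160,110,320,230,5,"pics/sc8.png");crop(t,160,120,320,270,5,"pics/tc8.png")
E
```

```text
11.5 [542.93836368  84.97909278 196.18562939] [ 3.83624952e-04  9.97417561e-01  7.17988143e-02 -1.72974198e-03] [-1.48007498 -0.09045967  5.55001799] 8.674036001672713
```

View pics/sc8.png

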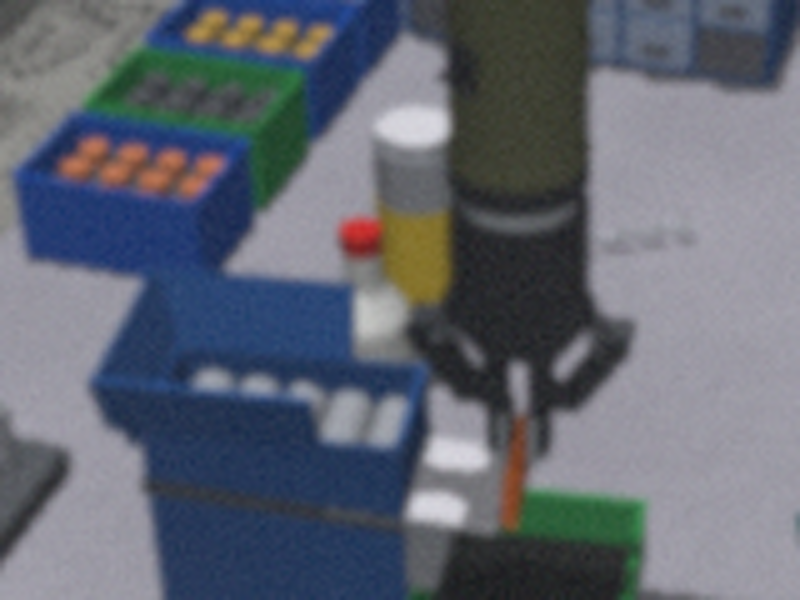

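View pics/tc8.png

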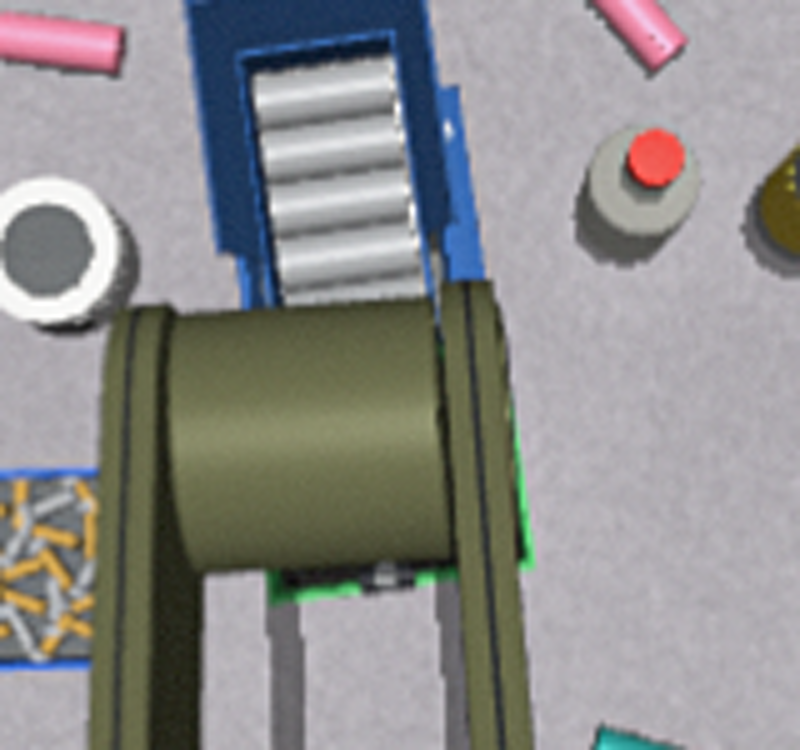

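>>> send_rows([
  [[-4, -0.6, -0.3, 0, 0, 0, -1], [-8, -1.2, -0.6, 0, 0, 0, -1], [-12, -1.8, -0.8, 0, 0, 0, -1], [-16, -2.4, -1.1, 0, 0, 0, -1], [-20, -3, -1.4, 0, 0, 0, -1], [-24, -3.6, -1.7, 0, 0, 0, -1], [-28, -4.1, -2, 0, 0, 0, -1], [-32, -4.7, -2.3, 0, 0, 0, -1], [-36, -5.3, -2.6, 0, 0, 0, -1], [-36, -5.3, -2.6, 0, 0, 0, -1], [-36, -5.3, -2.6, 0, 0, 0, -1], [-36, -5.3, -2.6, 0, 0, 0, -1]],
], newtons=60)

```text
t: 13.0
ee_pos: [511.1, 80.3, 194.2]
orientation: [0.0, 0.997, 0.072, 0.003]
contact_force: [7.6, 2.8, -4.6]
grip_width: 8.1
```

```bash
python3 - <<'E'
from h import *
t=camera("top"); s=camera("side");o=observe();print(o["t"],o["ee_pos"],o["orientation"],o["contact_force"],o["grip_width"])
crop(s,160,110,320,230,5,"pics/sc9.png");crop(t,160,120,320,270,5,"pics/tc9.png")
E
```

```text
13.1 [511.06765995  80.29097774 194.13409351] [-1.66320223e-05  9.97425649e-01  7.16508868e-02  2.86791764e-03] [ 8.01846272  1.41522493 -4.03884764] 8.139644250790328
```

View pics/sc9.png

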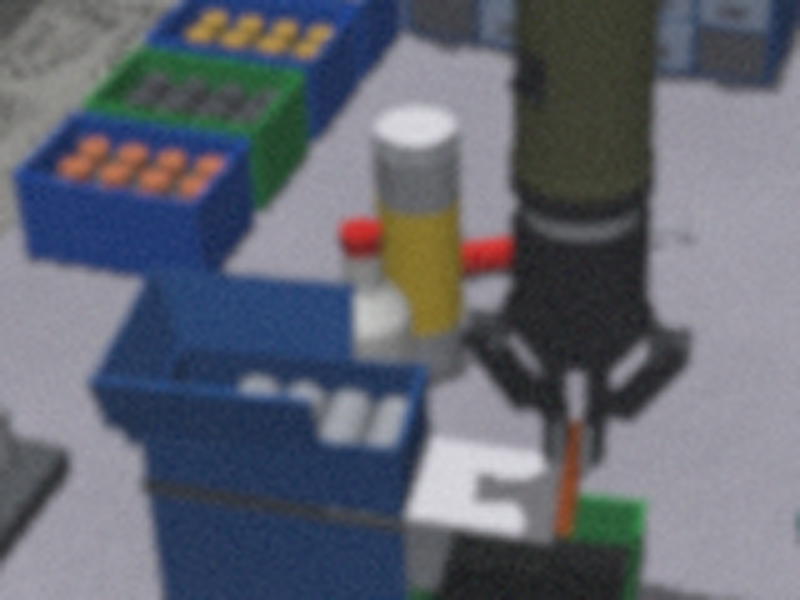

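View pics/tc9.png

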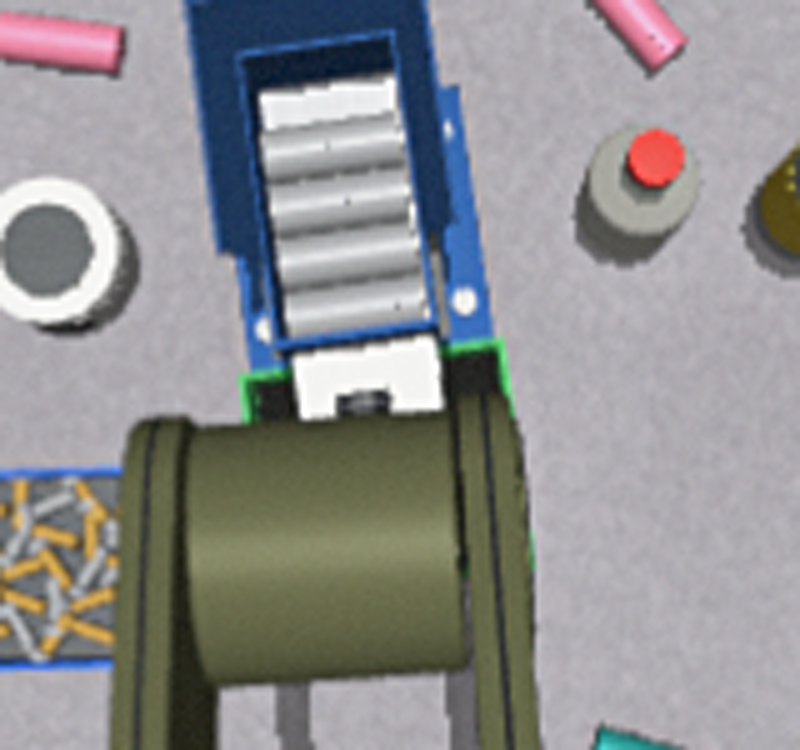

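Pin 1 has dropped: the rearmost slot in the top view, around (330,95), is empty and four pins remain. I'll keep drawing.

>>> send_rows([
  [[-5, -0.7, -0.3, 0, 0, 0, -1], [-8, -1.2, -0.6, 0, 0, 0, -1], [-11, -1.6, -0.8, 0, 0, 0, -1], [-14, -2.1, -1, 0, 0, 0, -1], [-17, -2.5, -1.2, 0, 0, 0, -1], [-20, -3, -1.4, 0, 0, 0, -1], [-23, -3.4, -1.6, 0, 0, 0, -1], [-23, -3.4, -1.6, 0, 0, 0, -1], [-23, -3.4, -1.6, 0, 0, 0, -1], [-23, -3.4, -1.6, 0, 0, 0, -1]],
])

```text
t: 14.35
ee_pos: [490.1, 77.2, 192.7]
orientation: [-0.0, 0.997, 0.072, 0.005]
contact_force: [5.8, 1.6, -3.2]
grip_width: 8.0
```

```bash
python3 - <<'E'
from h import *
t=camera("top"); s=camera("side");o=observe();print(o["t"],o["ee_pos"],o["orientation"],o["contact_force"],o["grip_width"])
crop(s,160,110,320,260,5,"pics/sc10.png");crop(t,160,120,320,270,5,"pics/tc10.png")
E
```

```text
14.45 [490.12999915  77.21132028 192.66048208] [-2.19456836e-04  9.97419723e-01  7.16090288e-02  5.09849951e-03] [ 5.25269862  1.02977049 -4.51661334] 8.113631832079864
```

View pics/sc10.png

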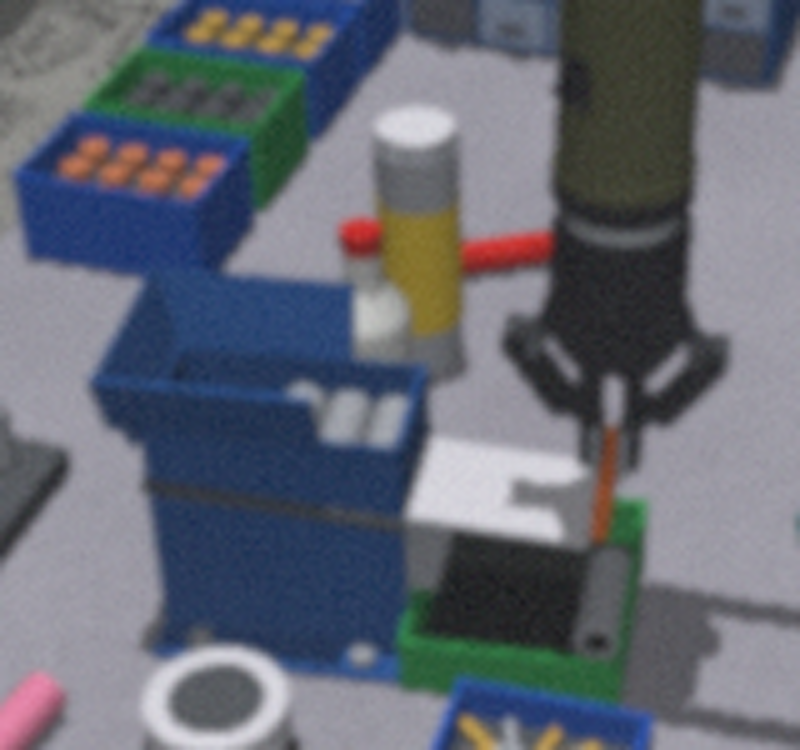

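View pics/tc10.png

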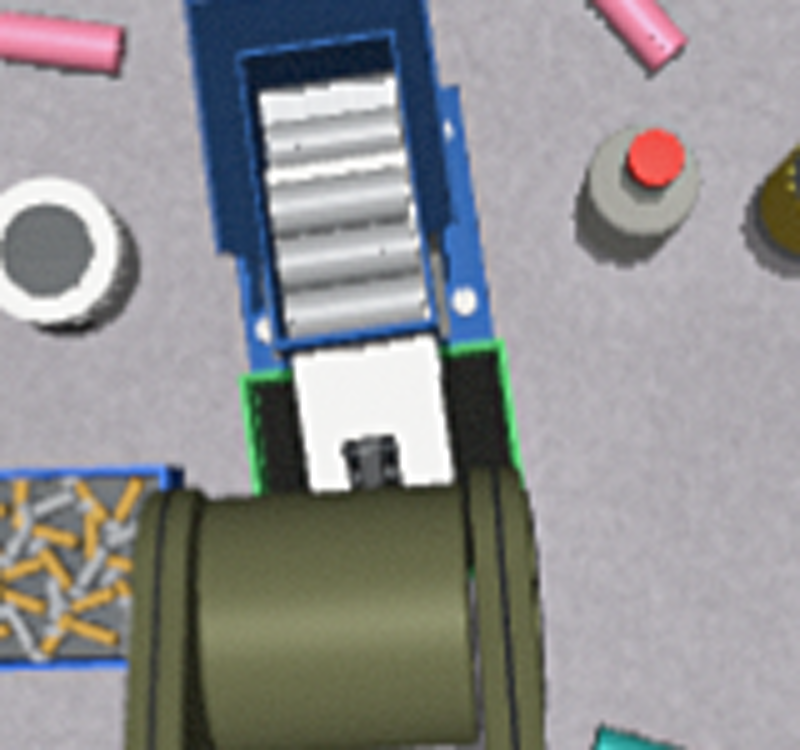

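Pin 2 has come off the row and is on the chute. I'll hold here and let it roll.

>>> send_rows([
  [[-1, 0, 0, 0, 0, 0, -1], [-1, 0, 0, 0, 0, 0, -1], [-1, 0, 0, 0, 0, 0, -1], [-1, 0, 0, 0, 0, 0, -1], [-1, 0, 0, 0, 0, 0, -1], [-1, 0, 0, 0, 0, 0, -1], [-1, 0, 0, 0, 0, 0, -1], [-1, 0, 0, 0, 0, 0, -1]],
])

```text
t: 15.45
ee_pos: [490.0, 77.2, 192.7]
orientation: [-0.0, 0.997, 0.072, 0.006]
contact_force: [5.7, 0.6, -4.1]
grip_width: 7.8
```

```bash
python3 - <<'E'
from h import *
t=camera("top"); s=camera("side");o=observe();print(o["t"],o["ee_pos"],o["orientation"],o["contact_force"],o["grip_width"])
crop(s,160,110,320,260,5,"pics/sc11.png");crop(t,160,120,320,270,5,"pics/tc11.png")
E
```

```text
15.55 [490.01067144  77.21729611 192.67579148] [-2.19220102e-04  9.97418279e-01  7.15528751e-02  6.07578004e-03] [ 5.79382073 -0.01851415 -2.97530475] 8.494223643664398
```

View pics/sc11.png

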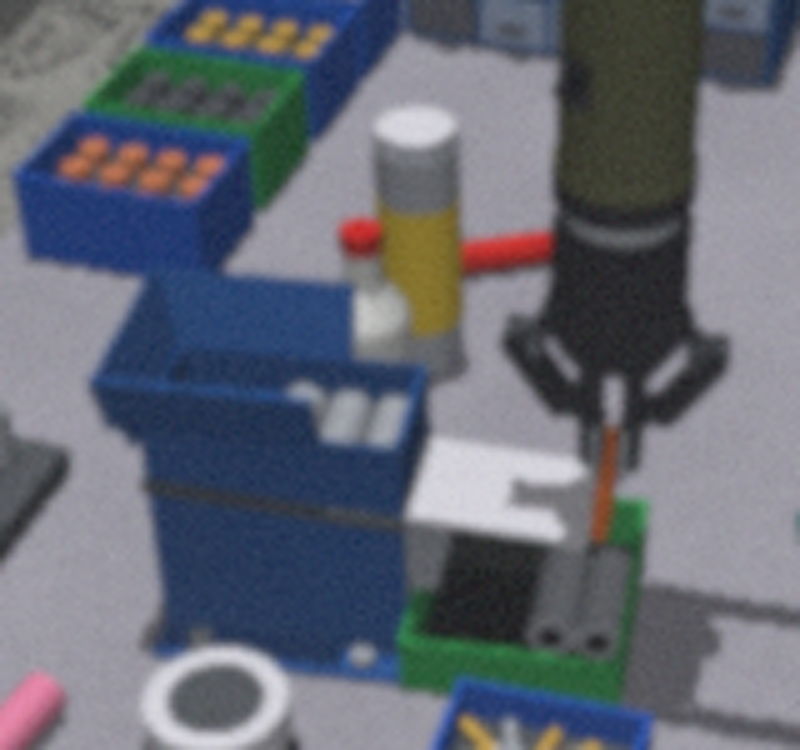

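View pics/tc11.png

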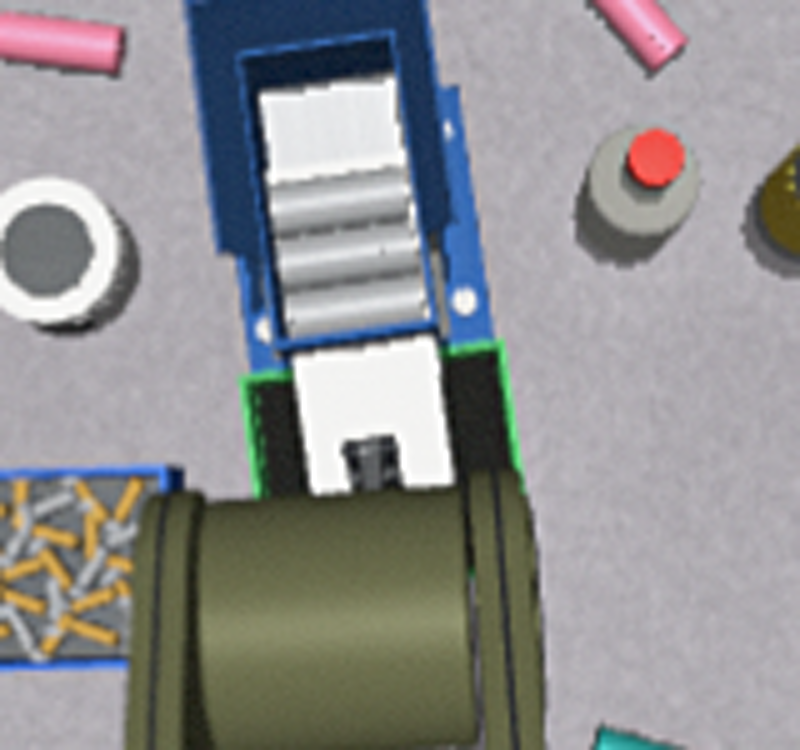

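Both pins lie side by side in the tray, at about (555,600) and (603,600) in the side crop. Three remain in the feeder, so I'll push the gate shut.

>>> send_rows([
  [[4, 0.6, 0.3, 0, 0, 0, -1], [8, 1.2, 0.6, 0, 0, 0, -1], [12, 1.8, 0.8, 0, 0, 0, -1], [16, 2.4, 1.1, 0, 0, 0, -1], [20, 3, 1.4, 0, 0, 0, -1], [24, 3.5, 1.7, 0, 0, 0, -1], [28, 4.1, 2, 0, 0, 0, -1], [32, 4.7, 2.3, 0, 0, 0, -1], [36, 5.3, 2.5, 0, 0, 0, -1], [40, 5.9, 2.8, 0, 0, 0, -1], [44, 6.5, 3.1, 0, 0, 0, -1], [48, 7.1, 3.4, 0, 0, 0, -1], [51, 7.5, 3.6, 0, 0, 0, -1], [53, 7.8, 3.7, 0, 0, 0, -1], [53, 7.8, 3.7, 0, 0, 0, -1], [53, 7.8, 3.7, 0, 0, 0, -1]],
])

```text
t: 17.55
ee_pos: [542.1, 84.9, 196.3]
orientation: [-0.0, 0.997, 0.072, 0.005]
contact_force: [-5.6, -2.3, 5.4]
grip_width: 7.9
```

>>> send_rows([
  [[2, 0.3, 0.1, 0, 0, 0, -1], [4, 0.6, 0.3, 0, 0, 0, -1], [4, 0.6, 0.3, 0, 0, 0, -1], [4, 0.6, 0.3, 0, 0, 0, -1]],
])

```text
t: 18.05
ee_pos: [542.6, 85.0, 196.3]
orientation: [0.0, 0.997, 0.072, 0.001]
contact_force: [-11.3, -2.8, 10.3]
grip_width: 8.3
```

```bash
python3 - <<'E'
from h import *
t=camera("top"); s=camera("side");o=observe();print(o["t"],o["ee_pos"],o["orientation"],o["contact_force"],o["grip_width"])
crop(s,160,110,320,260,5,"pics/sc12.png");crop(t,160,120,320,270,5,"pics/tc12.png")
E
```

```text
18.15 [542.61995525  84.97267015 196.25769162] [2.27903129e-04 9.97423164e-01 7.17316120e-02 1.24748493e-03] [-10.94541546  -3.51638635   9.7209226 ] 8.078119017700852
```

View pics/sc12.png

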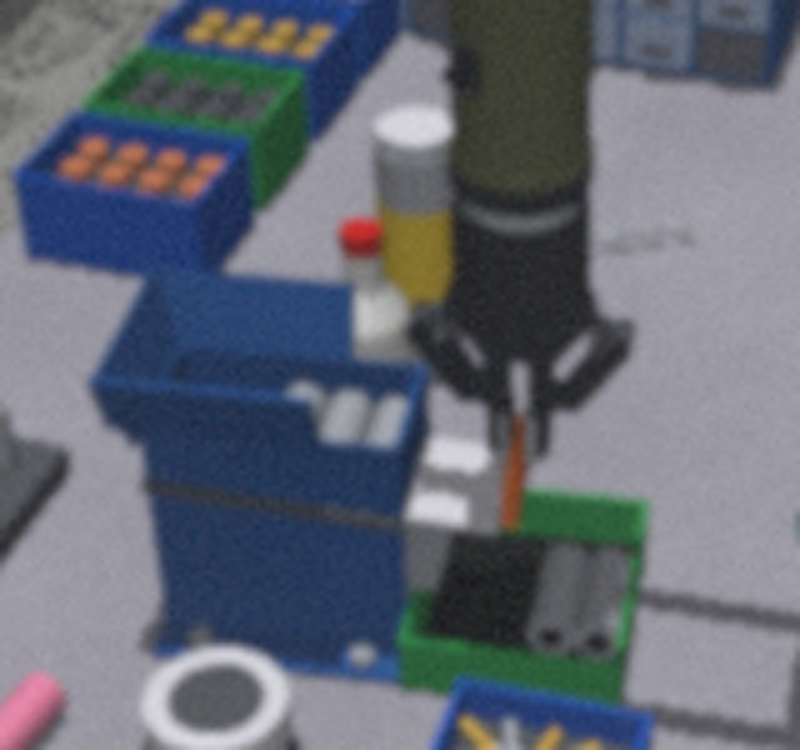

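View pics/tc12.png

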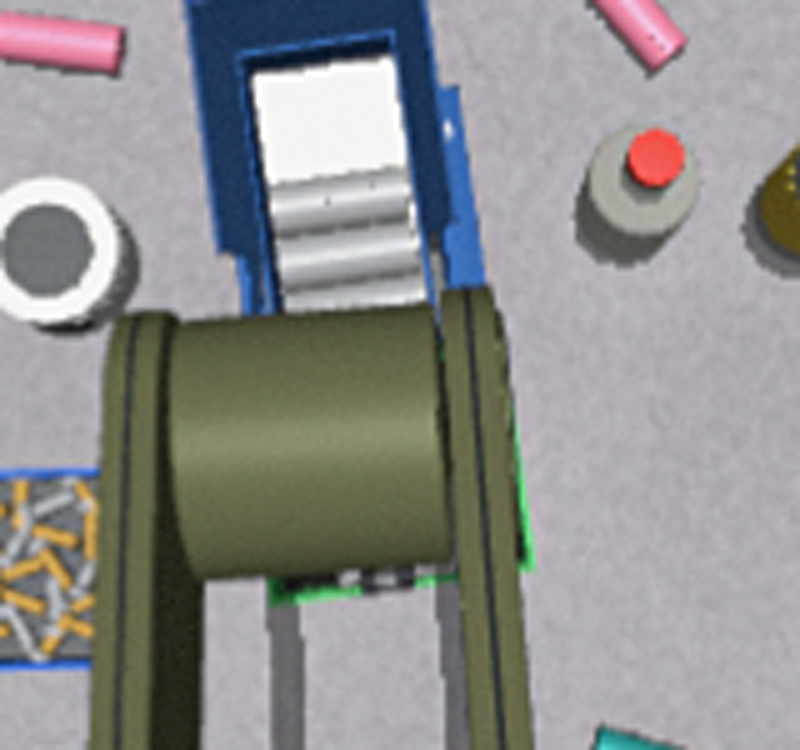

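>>> send_rows([
  [[1, 0.1, 0, 0, 0, 0, -0.35], [0, 0, 0, 0, 0, 0, -0.35], [0, 0, 0, 0, 0, 0, -0.35], [0, 0, 0, 0, 0, 0, -0.35], [0, 0, 20, 0, 0, 0, -0.35], [0, 0, 45, 0, 0, 0, -0.35], [0, 0, 80, 0, 0, 0, -0.35], [-50, -8, 110, 0, 0, 0, -0.35], [-110, -16, 120, 0, 0, 0, -0.35], [-140, -20, 120, 0, 0, 0, -0.35], [-140, -20, 120, 0, 0, 0, -0.35], [-140, -20, 120, 0, 0, 0, -0.35]],
])

```text
t: 19.65
ee_pos: [403.8, 65.1, 316.7]
orientation: [0.0, 0.997, 0.072, 0.002]
contact_force: [0.9, -0.4, 0.1]
grip_width: 27.4
```

```bash
python3 - <<'E'
from h import *
t=camera("top"); s=camera("side");o=observe();print(o["t"],o["ee_pos"],o["contact_force"],o["grip_width"])
crop(s,160,110,320,260,5,"pics/sc13.png");crop(t,160,120,320,270,5,"pics/tc13.png")
a=orange(t,(215,200,255,225));b=orange(s,(250,180,280,225));print(a,b)
print(onz(t,[a[0]],144),onz(s,[b[0]],124))
E
```

```text
19.75 [404.12525588  65.08125932 316.35503282] [-0.17422783  0.35982382 -0.03141443] 27.92338106415102
((234.62105263157895, 211.8421052631579), ((234.5499725341797, 211.84999084472656), (3.8183767795562744, 23.4759464263916), 81.8698959350586), 95.0) ((263.26666666666665, 202.22222222222223), ((263.01348876953125, 203.4188995361328), (2.46598482131958, 21.207469940185547), 9.462322235107422), 45.0)
[[541.36277577  84.62505803 144.        ]] [[542.22246037  92.02721673 124.        ]]
```

View pics/sc13.png

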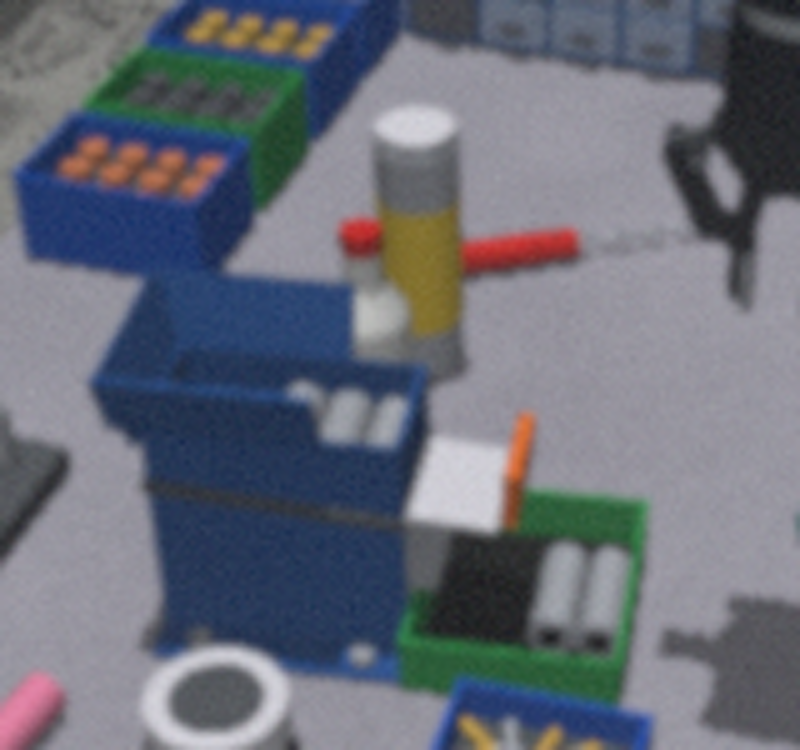

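View pics/tc13.png

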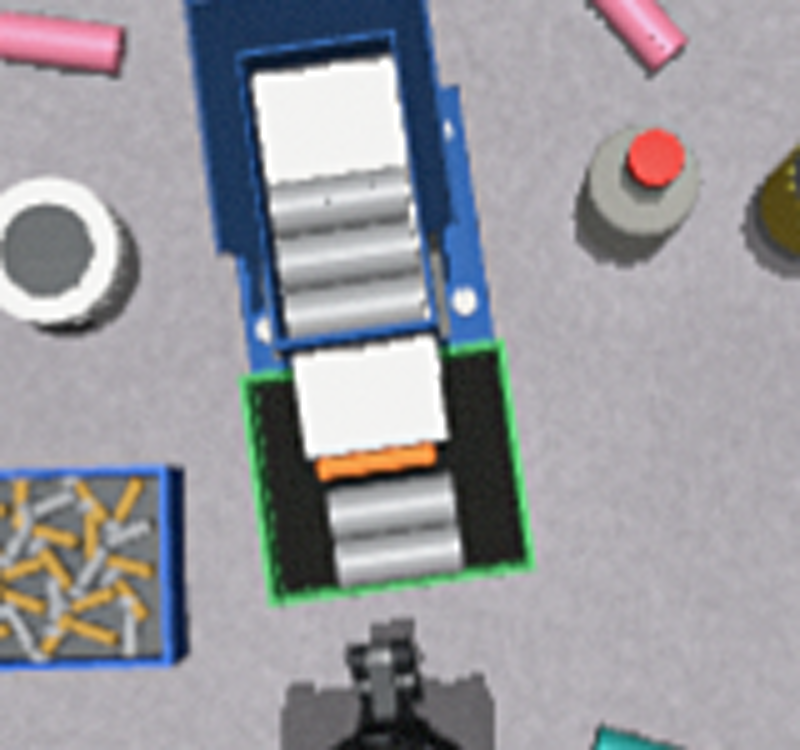

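The grip bar is at the same top-view pixel as when it was shut at the start. Two pins are in the tray, three are in the feeder, and the tray hasn't moved.

```bash
python3 -c "
from plant import *
print(close_job())"
```

```text
the job is handed in; nothing more can be done
None
```

The job is done and handed in at about 20 s of the 72 s allowed; no verdict was reported.

- **Tray:** I pinched its front wall, turned it about 8° to match the feeder and slid it until it met the feeder's front with about 5 N of contact.
- **Gate:** I drew it about 53 mm by arm travel, watched pins 1 and 2 drop into the tray, and pushed it back to its stop. The push force rose to about 11 N as it stalled there.

**Last checks:**
- **Pins:** the final pictures show two pins side by side in the tray and three still on the gate.
- **Gate shut:** the grip bar's top-view position is identical to before the draw. The side view put it within about 1 mm of its earlier x. The side view's sideways position for the bar differs from the top view's by 7–10 mm, both before and after.
- **Tray pose:** it stands square to the feeder and looks unmoved.
- **Surroundings:** the bystanders in view look unmoved, and the gripper is clear of everything. I didn't recheck the spanner or the second piston in the last pictures, but the arm never worked near them.

The one disagreement was in the feeder's position. Its front face came out at x = 597–603 mm depending on the feature measured, and the contact point of the tray fitted about 603.

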